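Set the bag sealer for heavy potato bags

TASK

The next potatoes go into heavy bags: on the bag sealer, turn the seal-time dial (the one farther from the power switch) clockwise, counting the clicks, to its sixth mark, counted from the thinnest. Switch the machine on by pushing down the end of its black rocker switch that has the white stroke, away from the jaw. Leave the cooling-time dial on its setting and everything else on the table and on the machine where it lies, and let go.

Things in the scene. Friction and masses are not known exactly. Their poses are not given: they have to be found in the camera images.
- sealer: Bag sealer, fixed: white box 360 mm wide (y), x from -150 to +100 mm; level aluminium panel on top, 150 mm up. Origin under its middle, on the table. x points from the front (jaw slot, steel work tray out to x = -272 mm, 75 mm up) to the back, y to the operator's left. On the panel at x = -30 mm: seal-time dial at y = 105, cooling-time dial at y = -20, rocker at y = -125 mm.
- seal_dial_grip (a point): Seal-time dial, the one farther from the rocker: black pointer knob, axis vertical. On a skirt of radius 22, height 7 mm stands a grip bar 39 mm long (18 mm behind the axis to 21 mm ahead), 13 mm thick, top 32 mm above the panel. Point on the axis 20 mm above the panel; turns with the knob: x along the bar to the pointer nose (white line), so the fingers close along y. Free for 65 mm round.
- seal_dial (a joint): Turn of the seal-time dial, rad: 0 at mark 1, growing clockwise seen from above, 0.524 (30 degrees) a click. Ten marks round it grow thicker clockwise; mark 1 stands 135 degrees anticlockwise of the sealer's x axis, mark 6 (2.618 rad) 15 degrees clockwise of it, mark 10 is the end stop. Starts at mark 1 to 4. A sprung ball draws the freed knob onto the nearest mark; a click takes about 0.07 N m.
- cool_dial_grip (a point): Cooling-time dial, between the seal-time dial and the rocker: an equal knob with equal marks, the same point on it. Not to be turned.
- cool_dial_tip (a point): The nose of the cooling-time dial's pointer, 21 mm from its axis and 20 mm above the panel.
- power_rocker (a joint): Rocker switch of the machine in rad: 0 off (far end up), 0.36 on (far end, away from the jaw, down; near end up). It snaps over past half way and stays. Starts off.
- rocker_on_end (a point): Where to press the black rocker (34 mm in the sealer's x by 26 mm, in a flat bezel 2 mm high): top of its far end, marked with a white stroke, 12 mm behind its pivot. Off, it stands about 13 mm above the panel; pressed straight down some 4 mm with about 3 N, the rocker tips to on. Turns with the rocker.
- roll_center (a point): Roll of labels lying on the sealer's panel behind the cooling dial, 64 mm across, 25 mm high; its centre. Leave alone.
- knife_center (a point): Box knife lying on the work tray, about 130 mm long; its centre. Leave alone.
- potato_a_center (a point): A potato on the table, about 105 mm long; its centre. Leave alone.
- potato_b_center (a point): A potato on the table, about 92 mm long; its centre. Leave alone.
- tortilla_center (a point): Two round packs of tortillas stuck together, 156 mm across, 50 mm high; the centre. Leave alone.
- egg_center (a point): Grey egg carton, 300 by 105 mm, 68 mm high, to the left of the sealer; its centre. Leave alone.
- can_center (a point): Food can, 74 mm across, 110 mm high; its centre. Leave alone.
- jar_center (a point): Jar with a metal lid, 70 mm across, 100 mm high; its centre. Leave alone.

How it is judged:
At the end, for the whole second after the job is handed in: The seal-time dial rests in the click of its sixth mark (within 6 degrees), the rocker switch is on (0.29 rad or more), and the cooling-time dial is still on its setting (its nose within 8 mm of where it was; one click is 11 mm) (value of joint seal_dial between 2.508 and 2.728 rad and value of joint power_rocker above 0.29 rad and distance of cool_dial_tip from where it was at the start of the episode below 0.008 m); the robot touches nothing.
It fails at once if a bystander is pushed more than 40 mm from its place (distance of any of roll_center, knife_center, potato_a_center, potato_b_center, tortilla_center, egg_center, can_center, jar_center from where it was at the start of the episode above 0.04 m).
It also fails if it takes over 51 s, if anything falls off the work surface, if the arm or the gripper's body presses on something with over 40 N, if the wrist force passes 120 N, or if a joint passes its speed limit or range.

ROBOT

A 7-joint arm with a two-finger parallel gripper is mounted at the origin on the work surface. World frame = base frame: x ahead of the robot, y to its left, z up, the work surface at z = 0. Lengths are in m, angles in rad, forces in N, time in s.
With the tool pointing down it reaches from about 0.4 to 0.875 m from the base axis. Payload 6.5 kg.
Tool frame: the origin (TCP) lies midway between the tips of the shut fingers; the grasp point (between the pads) lies 19 mm behind it; x points along the fingers, y is the direction in which the jaws open and shut, and the axes are right-handed (so a half turn about x gives the same grasp; the last joint's range is limited). The gripper opens to 88 mm and grips with 3 to 60 N. Pads are 18 mm wide; open, the fingers measure 123 mm over their backs; the gripper's body (75 mm by 187 mm) begins 45 mm behind the grasp point.
Start: joints at [1.173, 0.536, -0.004, 1.538, 0.003, 1.067, -0.071], TCP at [0.212, -0.615, 0.239] pointing down, gripper open.
Joint ranges: [-2.7, 2.7], [-0.37, 2.16], [-1.27, 1.26], [0.24, 2.4], [-1.31, 4.45], [0.19, 1.91], [-2.76, 2.76]. Speed limits (rad/s): [2.39, 2.39, 3.14, 3.14, 3.14, 3.14, 3.14].

INTERFACE

Orientations are given as a unit quaternion [x, y, z, w].
In Python, from station import read_state, read_camera, sign_off, recognise, landmark_of gives the robot as it stands.
- The arm moves only by the tool jog_arm, never from a script. Its argument "series" is a list of rows, each a list of 2 entries, a list of its own where there are three numbers: the shift along the tool's x, y, z in m, then the turn about the tool's x in rad. In form: [[[tx, ty, tz], twist], ...]. A call has 1 to 12 rows; each row shifts and turns the pose as measured when the row begins, along the tool's axes as they then stand; what a row does not reach is not made up. A row lasts 1/12 s, in which the tool goes at most 41.7 mm and 7.16 degrees, less where a joint would pass 70% of its speed; a pose out of reach is approached as far as the arm can. A call with a gripper value outside its range is refused whole. "fingers" is the finger opening in m, from 0 to 0.0881, set as the call begins (left out, the last holds). The fingers move at their own pace and stop on an object; "newtons" is the grip in N (left out, the last holds). Time passes only in rows, so rows that do not move let the fingers close. It gives the time, the measured TCP pose, the force and the opening at its end, in the units of the state.
- read_state(): the state, without advancing time (a new reading comes with each control period).
- read_camera(name): name is "side" or "top" or "wrist"; returns a dict with "pixels" (420x560x3 uint8, blue, green, red), "vfov" (degrees; the focal length in pixels is half the picture's height over the tangent of half this angle, whatever the lens; pixels are square), "cx", "cy" (the principal point, pixels), "R" (3x3) and "t" (3): a world point X has camera coordinates R X + t. Camera axes: x right, y down, z forward; pixel columns grow to the right and rows downward; lengths in m; the calibration is good to about 2 mm. The wrist camera is an equidistant fisheye: a pixel r from the principal point sees the ray r / f radians off the axis. A picture is of the moment at which its call begins. There is no depth.
- sign_off(): hands the job in, once; it reports no verdict.
Trained networks look in a picture, given as the dict that the camera call returned (one of the last four; its "shot" number tells which), for a name from the list of things; names that differ only in an ending like _2 or _b are one class to them, and where a whole thing is asked for, a point or a joint stands for the part that bears it (a point fixed in the world has none). Each returns a list of dicts, best first, with "p" (0 to 1); they miss things now and then, are a little off and sometimes report something else, mostly with a low value. They report only what shows in the picture. A call takes as long as a camera call.
- recognise(picture, name): "point" ([x, y, z] in m, in the coordinates of the camera as it stood for that picture, good to about 4 mm: the middle of the surface that is visible of it).
- landmark_of(picture, name): "point" ([x, y, z] in m, in the coordinates of the camera as it stood for that picture, good to about 4 mm: a listed point, or the origin of a listed thing).
The state is a dict: "time": time; "q": joint angles; "dq": joint speeds; "joint_torque": joint torques, N m; "eef_pos": TCP position; "tool_rot": TCP orientation; "contact_force": force on the tool from outside, world axes, zero at the start; "moment": the same for the moment, N m; "finger_gap": finger opening in m.
Only numpy, scipy, OpenCV 4.12 (cv2) and the standard library are available. Lean on these libraries where they do the work, as an engineer would, in place of code of your own. Each camera call takes 0.05 s, during which the arm holds its last target.

## Working session

There is one attempt and no reset: what is moved stays moved. The work goes in short steps, Python scripts to look and compute and a tool call to move; the robot and the scene stay as the last step left them, time stands still between calls to the robot, and variables do not carry over. Pictures are saved under pics/ and viewed, and the job is handed in when it is done.

Besides the shell and the picture viewer there is one more tool, called after ">>>" by a JSON object that holds its "method" and its "body", one argument or row to a line. jog_arm: Moves the arm, as the interface text tells. Its arguments: {"type":"object","properties":{"series":{"type":"array"},"fingers":{"type":"number"},"newtons":{"type":"number"}},"required":["series"]}

```bash
mkdir -p pics; ls; cat > h.py <<'E'
import numpy as np, cv2
from station import *
from scipy.spatial.transform import Rotation as Ro
def snap(name,fn):
    p=read_camera(name); cv2.imwrite('pics/'+fn,p['pixels']); return p
def w(p,c): return np.array(p['R']).T@(np.array(c)-np.array(p['t']))
def find(p,n,f=landmark_of):
    return [(round(d['p'],2),np.round(w(p,d['point']),4)) for d in f(p,n)[:3]]
E
python3 - <<'E'
from h import *
s=read_state(); print(s)
a=snap('top','top1.png'); b=snap('side','side1.png')
for p in (a,b):
    print(p['vfov'],p['cx'],p['cy'],w(p,[0,0,0]))
    for n in ['sealer','seal_dial_grip','cool_dial_grip','cool_dial_tip','rocker_on_end','roll_center']:
        print(n,find(p,n))
E
```

```text
pics
{'time': 0.0, 'q': array([ 1.17281704,  0.53717926, -0.00443582,  1.53883891,  0.00259722,
        1.06728122, -0.07120822]), 'dq': array([ 0.00056225,  0.00098298, -0.00045774, -0.00077055, -0.00043875,
        0.00042446,  0.00020963]), 'joint_torque': array([ 2.91996612e-04, -5.70978570e+01,  9.90722850e-01, -2.51605010e+01,
       -5.62923553e-02,  1.77381904e-02,  1.64149014e-04]), 'eef_pos': array([ 0.21151123, -0.61399256,  0.23784395]), 'tool_rot': array([-0.6972535 , -0.11736958,  0.69753802, -0.11620094]), 'contact_force': array([ 0.14544736,  0.551409  , -0.09450741]), 'moment': array([-0.00030282, -0.00525394, -0.02288892]), 'finger_gap': 0.0881595866577426}
51.86152274479516 277.32780573096505 208.9858814517915 [0.37036798 0.00603566 1.3295076 ]
sealer [(0.74, array([ 6.108e-01, -7.190e-02,  6.000e-04]))]
seal_dial_grip [(0.74, array([0.5875, 0.0381, 0.1679]))]
cool_dial_grip [(0.55, array([ 0.577 , -0.0879,  0.1723]))]
cool_dial_tip [(0.74, array([ 0.3848, -0.0488,  0.0849])), (0.65, array([ 0.5951, -0.0949,  0.1674])), (0.63, array([ 0.5929, -0.432 ,  0.0588]))]
rocker_on_end [(0.58, array([ 0.579 , -0.1943,  0.1645]))]
roll_center []
53.184729938292314 274.4842045117123 210.93967192237008 [0.27468627 0.74702781 0.9529327 ]
sealer []
seal_dial_grip [(0.7, array([0.5809, 0.0388, 0.1664]))]
cool_dial_grip [(0.73, array([ 0.575 , -0.0868,  0.1702]))]
cool_dial_tip [(0.6, array([ 0.5965, -0.0959,  0.168 ]))]
rocker_on_end [(0.62, array([ 0.5747, -0.1896,  0.1634]))]
roll_center [(0.73, array([ 0.6578, -0.1159,  0.1608])), (0.51, array([ 0.6938, -0.3711,  0.0254]))]
```

View pics/top1.png

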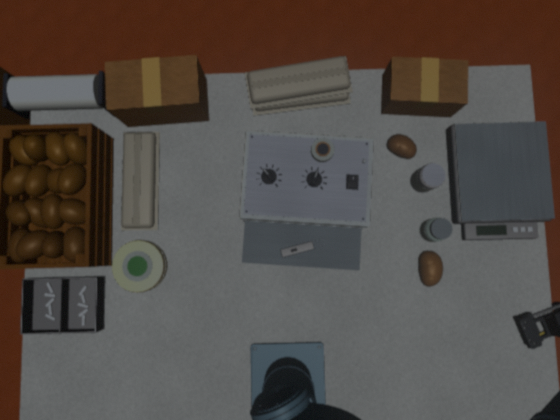

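View pics/side1.png

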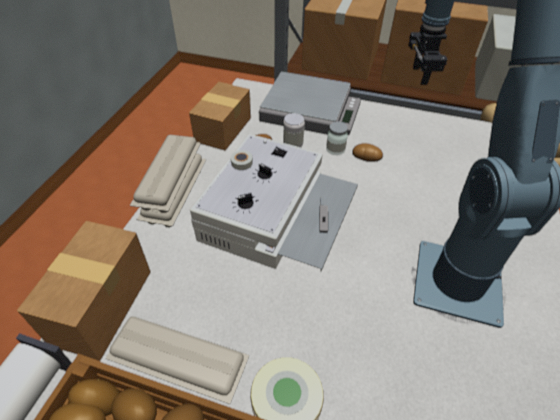

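```bash
python3 - <<'E'
import cv2
a=cv2.imread('pics/top1.png'); 
cv2.imwrite('pics/top1c.png',cv2.resize(a[90:190,190:360],None,fx=4.5,fy=4.5,interpolation=cv2.INTER_CUBIC))
E
```

```text
(no output)
```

View pics/top1c.png

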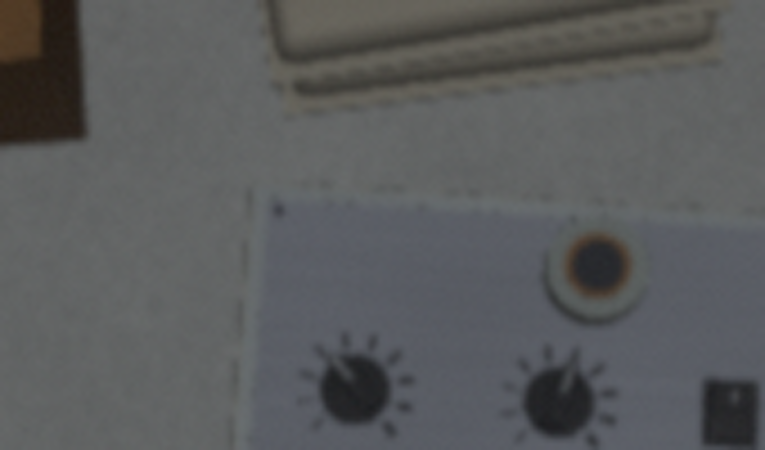

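```bash
cat >> h.py <<'E'
def delta(tgt,yaw=None):
    s=read_state(); R=Ro.from_quat(s['tool_rot']).as_matrix()
    d=R.T@(np.array(tgt)-s['eef_pos'])
    ya=np.degrees(np.arctan2(R[1,1],R[0,1]))
    print('t',s['time'],'pos',s['eef_pos'].round(4),'x',R[:,0].round(3),'yaw of tool y',ya.round(2),'q7',s['q'][6].round(3),'gap',round(s['finger_gap'],4),'F',s['contact_force'].round(2))
    print('delta tool',d.round(4))
E
python3 - <<'E'
from h import *
delta([0.584,0.038,0.30])
a=read_camera('side')
print([ (n,find(a,n)) for n in ['can_center','jar_center']])
E
```

```text
t 0.7 pos [ 0.2117 -0.6146  0.2387] x [-0. -0. -1.] yaw of tool y -70.99 q7 -0.071 gap 0.0885 F [ 0.42 -0.53  0.62]
delta tool [-0.0613 -0.4957 -0.5645]
[('can_center', [(0.81, array([ 0.5838, -0.437 ,  0.0526])), (0.47, array([ 0.6581, -0.1145,  0.1585]))]), ('jar_center', [(0.73, array([ 0.4354, -0.4534,  0.0496]))])]
```

>>> {"method": "jog_arm", "body": {
  "series": [
    [[-0.03,-0.01,-0.012],0],
    [[-0.02,-0.024,-0.027],0],
    [[-0.01,-0.026,-0.03],0],
    [[0,-0.026,-0.03],0],
    [[0,-0.026,-0.03],0],
    [[0,-0.026,-0.03],0],
    [[0,-0.026,-0.03],0],
    [[0,-0.026,-0.03],0],
    [[0,-0.026,-0.03],0],
    [[0,-0.026,-0.03],0],
    [[0,-0.026,-0.03],0],
    [[0,-0.026,-0.03],0]
  ]
}}

```text
time: 1.85
eef_pos: [0.4407, -0.2201, 0.3009]
tool_rot: [-0.698, -0.107, 0.699, -0.113]
contact_force: [0.5, -0.5, -0.7]
finger_gap: 0.0882
```

```bash
python3 - <<'E'
from h import *
delta([0.584,0.038,0.30])
E
```

```text
t 1.85 pos [ 0.4407 -0.2201  0.3009] x [ 0.001 -0.009 -1.   ] yaw of tool y -72.11 q7 -0.948 gap 0.0882 F [ 0.51 -0.48 -0.75]
delta tool [-0.0011 -0.2016 -0.2157]
```

>>> {"method": "jog_arm", "body": {
  "series": [
    [[0,-0.027,-0.029],0],
    [[0,-0.027,-0.029],0],
    [[0,-0.027,-0.029],0],
    [[0,-0.027,-0.029],0],
    [[0,-0.027,-0.029],0],
    [[0,-0.027,-0.029],0],
    [[0,-0.025,-0.026],0],
    [[0,-0.01,-0.01],0],
    [[0,0,0],-0.1],
    [[0,0,0],-0.1],
    [[0,0,0],-0.1],
    [[0,0,0],-0.1]
  ]
}}

```text
time: 2.85
eef_pos: [0.588, 0.06, 0.3011]
tool_rot: [0.661, 0.254, -0.657, 0.258]
contact_force: [-0.4, -0.5, 0.1]
finger_gap: 0.0881
```

```bash
python3 - <<'E'
from h import *
delta([0.584,0.038,0.30])
a=snap('wrist','w1.png'); print(a['vfov'],a['cx'],a['cy'],a['R'],a['t'])
for p in (a,):
    for n in ['sealer','seal_dial_grip','cool_dial_grip','cool_dial_tip','rocker_on_end','roll_center']:
        print(n,find(p,n))
E
```

```text
t 2.85 pos [0.588  0.06   0.3011] x [ 0.008 -0.003 -1.   ] yaw of tool y -47.49 q7 -1.174 gap 0.0881 F [-0.35 -0.52  0.05]
delta tool [0.0012 0.0135 0.0178]
65.70646984690485 278.81788115376924 209.6833707411627 [[ 0.67551787 -0.73729823  0.00818091]
 [-0.70277477 -0.64045056  0.30972683]
 [-0.22312158 -0.21497535 -0.95079039]] [-0.35559983  0.38972445  0.59490287]
sealer []
seal_dial_grip [(0.81, array([0.5858, 0.0403, 0.1705]))]
cool_dial_grip [(0.75, array([ 0.5737, -0.0912,  0.1711]))]
cool_dial_tip []
rocker_on_end []
roll_center [(0.67, array([ 0.6528, -0.1104,  0.1631]))]
```

View pics/w1.png

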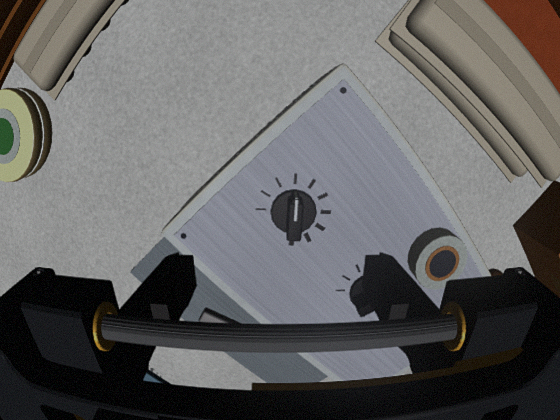

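```bash
python3 - <<'E'
import cv2
a=cv2.imread('pics/w1.png'); 
cv2.imwrite('pics/w1c.png',cv2.resize(a[160:260,230:360],None,fx=6,fy=6,interpolation=cv2.INTER_CUBIC))
E
```

```text
(no output)
```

View pics/w1c.png

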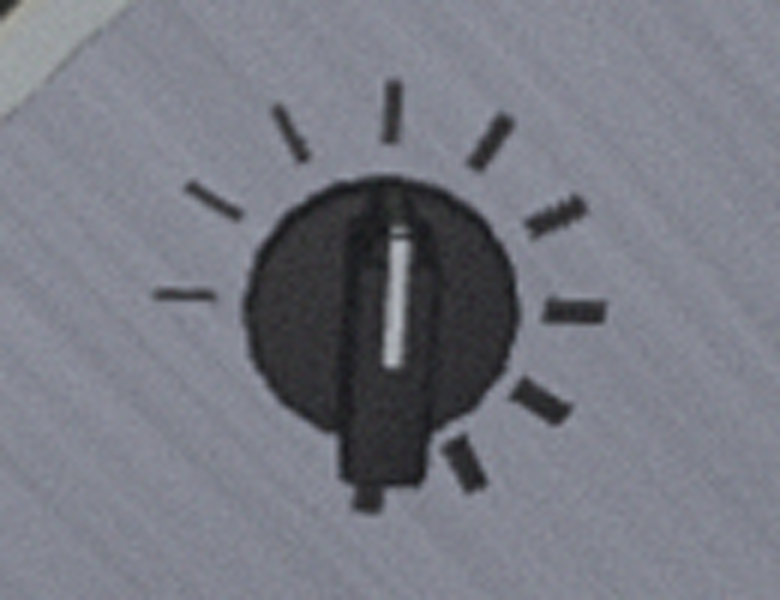

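```bash
cat >> h.py <<'E'
def ray(p,u,v,fish):
    f=p['pixels'].shape[0]/2/np.tan(np.radians(p['vfov']/2))
    x,y=u-p['cx'],v-p['cy']
    if fish:
        r=np.hypot(x,y); th=r/f; d=np.array([x/r*np.sin(th),y/r*np.sin(th),np.cos(th)])
    else: d=np.array([x/f,y/f,1])
    R=np.array(p['R']); return -R.T@np.array(p['t']), R.T@d
def atz(p,u,v,z,fish=True):
    o,d=ray(p,u,v,fish); return o+d*(z-o[2])/d[2]
E
python3 - <<'E'
from h import *
p=read_camera('wrist')
C=lambda x,y:(230+x/6,160+y/6)
c=atz(p,*C(382,309),.157); print(c)
for k,q in {1:(184,295),2:(214,201),3:(292,133),4:(393,112),5:(491,142),6:(556,216),7:(575,312),8:(541,402),9:(466,465)}.items():
    m=atz(p,*C(*q),.150); d=m-c; a=np.degrees(np.arctan2(d[1],d[0])); print(k,m.round(4),round(np.hypot(*d[:2]),4),'ang',a.round(1),'sealer yaw',round(a-(135-30*(k-1)),1))
ms=np.array([atz(p,*C(*q),.150) for q in [(184,295),(214,201),(292,133),(393,112),(491,142),(556,216),(575,312),(541,402),(466,465)]])
A=np.c_[2*ms[:,:2],np.ones(9)]; s=np.linalg.lstsq(A,(ms[:,:2]**2).sum(1),rcond=None)[0]; print('axis from ring',s[:2])
a=atz(p,*C(398,232),.182);b=atz(p,*C(392,365),.182);print(a,b,np.degrees(np.arctan2(*(a-b)[[1,0]])))
delta([*s[:2],.23])
E
```

```text
[0.58647812 0.03704404 0.157     ]
1 [0.5655 0.0605 0.15  ] 0.0314 ang 131.8 sealer yaw -3.2
2 [0.5805 0.0672 0.15  ] 0.0308 ang 101.2 sealer yaw -3.8
3 [0.5969 0.0654 0.15  ] 0.0302 ang 69.8 sealer yaw -5.2
4 [0.61   0.0559 0.15  ] 0.0302 ang 38.8 sealer yaw -6.2
5 [0.6168 0.0412 0.15  ] 0.0306 ang 7.8 sealer yaw -7.2
6 [0.6151 0.0251 0.15  ] 0.031 ang -22.7 sealer yaw -7.7
7 [0.6056 0.0114 0.15  ] 0.032 ang -53.3 sealer yaw -8.3
8 [0.5907 0.0046 0.15  ] 0.0327 ang -82.6 sealer yaw -7.6
9 [0.5743 0.0062 0.15  ] 0.0332 ang -111.5 sealer yaw -6.5
axis from ring [0.58545383 0.03589774]
[0.60167493 0.04979015 0.182     ] [0.58638905 0.03674221 0.182     ] 40.48388465430903
t 3.25 pos [0.5879 0.0592 0.3012] x [ 0.008 -0.004 -1.   ] yaw of tool y -47.94 q7 -1.18 gap 0.0882 F [-0.66  0.59 -0.19]
delta tool [0.0713 0.015  0.0177]
```

>>> {"method": "jog_arm", "body": {
  "series": [
    [[0,0.008,0.009],0.02],
    [[0.02,0.007,0.009],0.02],
    [[0.025,0,0],0],
    [[0.025,0,0],0],
    [[0,0,0],0]
  ]
}}

```text
time: 3.67
eef_pos: [0.5863, 0.0308, 0.2314]
tool_rot: [0.67, 0.233, -0.662, 0.24]
contact_force: [-1.0, -0.2, 0.2]
finger_gap: 0.088
```

```bash
python3 - <<'E'
from h import *
delta([0.5855,.0362,.161])
a=snap('wrist','w2.png')
print(find(a,'seal_dial_grip'))
E
```

```text
t 3.6667 pos [0.5863 0.0308 0.2314] x [ 0.014 -0.006 -1.   ] yaw of tool y -50.94 q7 -1.213 gap 0.088 F [-1.02 -0.22  0.16]
delta tool [ 0.0703 -0.0056 -0.0023]
[(0.87, array([0.5829, 0.0349, 0.17  ]))]
```

View pics/w2.png

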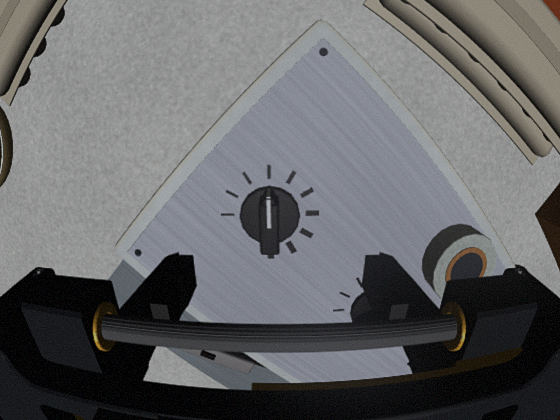

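>>> {"method": "jog_arm", "body": {
  "series": [
    [[0.012,-0.005,-0.002],0],
    [[0.018,0,0],0],
    [[0.015,0,0],0],
    [[0.01,0,0],0],
    [[0,0,0],0]
  ]
}}

```text
time: 4.18
eef_pos: [0.5931, 0.0391, 0.1848]
tool_rot: [0.677, 0.231, -0.656, 0.241]
contact_force: [-0.9, 0.0, 0.0]
finger_gap: 0.0882
```

```bash
python3 - <<'E'
from h import *
delta([0.585,.036,.161])
a=snap('wrist','w3.png')
print(find(a,'seal_dial_grip'))
E
```

```text
t 4.1833 pos [0.5931 0.0391 0.1848] x [ 0.033 -0.003 -0.999] yaw of tool y -51.0 q7 -1.256 gap 0.0882 F [-0.88  0.04  0.01]
delta tool [ 0.0236 -0.0032  0.0088]
[(0.87, array([0.5854, 0.0395, 0.1713]))]
```

View pics/w3.png

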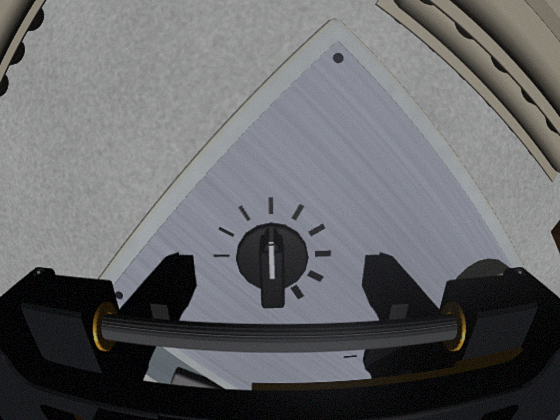

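```bash
python3 - <<'E'
from h import *
p=read_camera('wrist')
im=p['pixels']; cv2.imwrite('pics/w4c.png',cv2.resize(im[180:320,190:360],None,fx=4.5,fy=4.5,interpolation=cv2.INTER_CUBIC))
print(atz(p,272,257,.157))
q=[(222,255),(226,231),(244,213),(271,205),(299,211),(318,229),(323,253),(315,276),(297,292)]
ms=np.array([atz(p,*k,.150) for k in q])
A=np.c_[2*ms[:,:2],np.ones(9)]; s=np.linalg.lstsq(A,(ms[:,:2]**2).sum(1),rcond=None)[0]; print('axis from ring',s[:2])
d=ms[:,:2]-s[:2]; print(np.degrees(np.arctan2(d[:,1],d[:,0]))-(135-30*np.arange(9)),np.hypot(*d.T))
E
```

```text
[0.58738527 0.03805927 0.157     ]
axis from ring [0.58667148 0.03699316]
[-4.85806465 -4.68284853 -3.91561642 -4.69316524 -5.71655966 -5.57408244
 -5.69600844 -6.63277391 -6.43046816] [0.03182957 0.03230124 0.03179209 0.03178655 0.03217136 0.03228394
 0.03171208 0.03176827 0.0322327 ]
```

View pics/w4c.png

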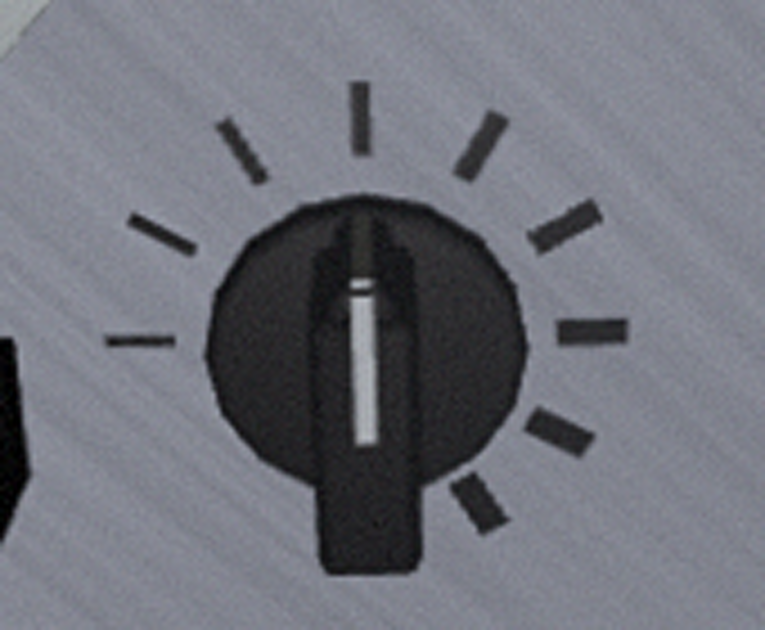

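>>> {"method": "jog_arm", "body": {
  "series": [
    [[0.004,-0.003,0.006],0],
    [[0.006,0,0],0],
    [[0.006,0,0],0],
    [[0.004,0,0],0],
    [[0,0,0],0]
  ]
}}

```text
time: 4.75
eef_pos: [0.5895, 0.0376, 0.1678]
tool_rot: [0.68, 0.23, -0.653, 0.241]
contact_force: [-0.3, -0.2, -0.4]
finger_gap: 0.0879
```

```bash
python3 - <<'E'
from h import *
delta([0.5865,.0372,.161])
E
```

```text
t 4.75 pos [0.5895 0.0376 0.1678] x [ 0.041 -0.002 -0.999] yaw of tool y -51.05 q7 -1.268 gap 0.0879 F [-0.3  -0.23 -0.37]
delta tool [ 0.0067 -0.0017  0.0028]
```

>>> {"method": "jog_arm", "body": {
  "series": [
    [[0.005,-0.0015,0.003],0],
    [[0.003,0,0],0],
    [[0,0,0],0]
  ]
}}

```text
time: 5.0
eef_pos: [0.5862, 0.0368, 0.1586]
tool_rot: [0.68, 0.23, -0.653, 0.241]
contact_force: [-0.3, 0.0, -0.2]
finger_gap: 0.088
```

```bash
python3 - <<'E'
from h import *
delta([0.5865,.0372,.160])
E
```

```text
t 5.0 pos [0.5862 0.0368 0.1586] x [ 0.04  -0.002 -0.999] yaw of tool y -51.05 q7 -1.273 gap 0.088 F [-0.32  0.02 -0.22]
delta tool [-0.0014 -0.0001 -0.0005]
```

>>> {"method": "jog_arm", "body": {
  "series": [
    [[-0.002,0,0],0],
    [[0,0,0],0],
    [[0,0,0],0],
    [[0,0,0],0],
    [[0,0,0],0],
    [[0,0,0],0],
    [[0,0,0],0],
    [[0,0,0],0]
  ],
  "fingers": 0.0,
  "newtons": 20
}}

```text
time: 5.67
eef_pos: [0.5867, 0.0369, 0.1613]
tool_rot: [0.68, 0.23, -0.653, 0.241]
contact_force: [-0.6, 0.2, 0.2]
finger_gap: 0.0371
```

```bash
python3 - <<'E'
from h import *
delta([0.5865,.0372,.160])
a=snap('wrist','w5.png'); snap('side','s5.png')
E
```

```text
t 5.6667 pos [0.5867 0.0369 0.1613] x [ 0.041 -0.002 -0.999] yaw of tool y -51.05 q7 -1.272 gap 0.0371 F [-0.58  0.19  0.16]
delta tool [ 0.0013 -0.0004 -0.    ]
```

View pics/w5.png

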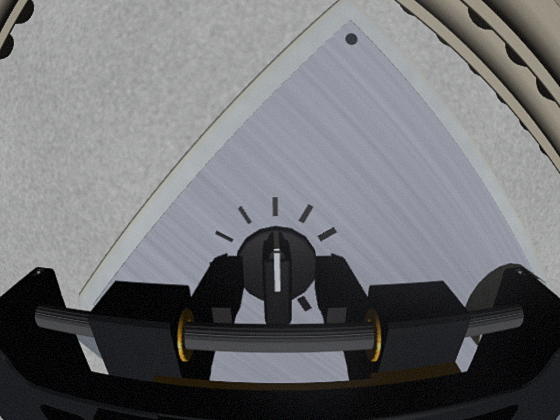

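>>> {"method": "jog_arm", "body": {
  "series": [
    [[0,0,0],0],
    [[0,0,0],0],
    [[0,0,0],0],
    [[0,0,0],0],
    [[0,0,0],0],
    [[0,0,0],0]
  ]
}}

```text
time: 6.27
eef_pos: [0.586, 0.0378, 0.1613]
tool_rot: [0.68, 0.231, -0.653, 0.241]
contact_force: [-0.5, 1.0, 0.4]
finger_gap: 0.0129
```

```bash
python3 - <<'E'
from h import *
delta([0.5865,.0372,.160])
a=snap('wrist','w6.png')
E
```

```text
t 6.2667 pos [0.586  0.0378 0.1613] x [ 0.04  -0.001 -0.999] yaw of tool y -51.01 q7 -1.272 gap 0.0129 F [-0.54  0.96  0.41]
delta tool [0.0013 0.0007 0.    ]
```

View pics/w6.png

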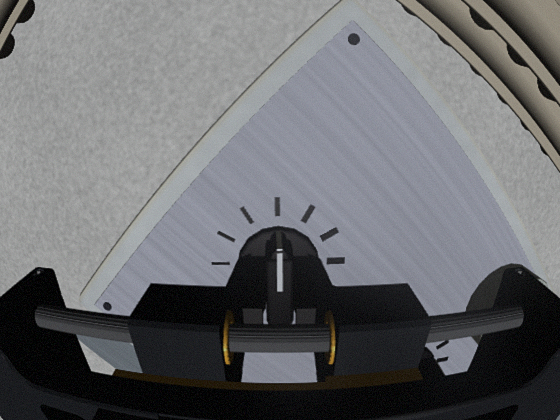

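>>> {"method": "jog_arm", "body": {
  "series": [
    [[0,0,0],0.1],
    [[0,0,0],0.1],
    [[0,0,0],0.1],
    [[0,0,0],0.1],
    [[0,0,0],0]
  ]
}}

```text
time: 6.73
eef_pos: [0.5859, 0.0379, 0.1613]
tool_rot: [0.715, 0.091, -0.687, 0.095]
contact_force: [-0.6, 0.3, -0.0]
finger_gap: 0.0129
```

```bash
python3 - <<'E'
from h import *
delta([0.5862,.0374,.161])
s=read_state();print(s['moment'])
E
```

```text
t 6.7333 pos [0.5859 0.0379 0.1613] x [ 0.04  -0.001 -0.999] yaw of tool y -74.94 q7 -1.632 gap 0.0129 F [-0.55  0.31 -0.01]
delta tool [ 0.0003  0.0006 -0.0001]
[ 0.12504286  0.24854462 -0.02611989]
```

>>> {"method": "jog_arm", "body": {
  "series": [
    [[0,0,0],0.1],
    [[0,0,0],0.1],
    [[0,0,0],0.1],
    [[0,0,0],0.1],
    [[0,0,0],0.1],
    [[0,0,0],0.1],
    [[0,0,0],0]
  ]
}}

```text
time: 7.32
eef_pos: [0.5859, 0.038, 0.1612]
tool_rot: [0.711, -0.118, -0.683, -0.121]
contact_force: [0.1, -0.1, 1.3]
finger_gap: 0.0125
```

```bash
python3 - <<'E'
from h import *
delta([0.5862,.0374,.161])
s=read_state();print(s['moment'])
snap('wrist','w7.png')
E
```

```text
t 7.3167 pos [0.5859 0.038  0.1612] x [ 0.039 -0.002 -0.999] yaw of tool y -109.48 q7 -2.155 gap 0.0125 F [ 0.08 -0.1   1.31]
delta tool [ 0.0002  0.0005 -0.0005]
[-0.16812775  0.27457048 -0.04345271]
```

View pics/w7.png

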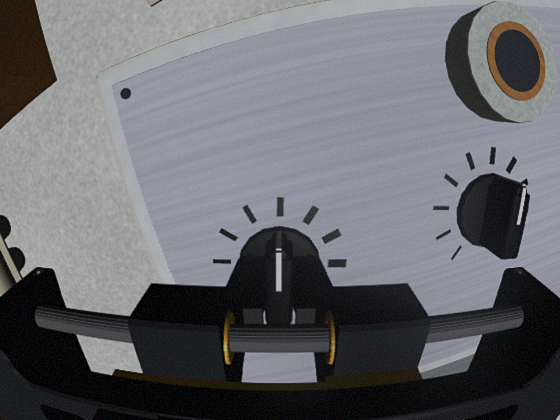

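>>> {"method": "jog_arm", "body": {
  "series": [
    [[0,0,0],0],
    [[0,0,0],0],
    [[0,0,0],0],
    [[0,0,0],0],
    [[0,0,0],0],
    [[0,0,0],0]
  ],
  "fingers": 0.06
}}

```text
time: 7.87
eef_pos: [0.5864, 0.0372, 0.1612]
tool_rot: [0.712, -0.112, -0.684, -0.115]
contact_force: [0.5, -0.0, 0.4]
finger_gap: 0.0506
```

>>> {"method": "jog_arm", "body": {
  "series": [
    [[-0.01,0,0],0],
    [[-0.02,0,0],0],
    [[-0.03,0,0],0],
    [[-0.03,0,0],0],
    [[-0.03,0,0],0],
    [[0,0,0],0]
  ]
}}

```text
time: 8.37
eef_pos: [0.5799, 0.0372, 0.2875]
tool_rot: [0.711, -0.111, -0.685, -0.114]
contact_force: [2.2, -0.7, 1.1]
finger_gap: 0.0601
```

```bash
python3 - <<'E'
from h import *
delta([0.5862,.0374,.161])
a=snap('wrist','w8.png')
for n in ['cool_dial_grip','cool_dial_tip','rocker_on_end','sealer']: print(n,find(a,n))
print(find(read_camera('side'),'rocker_on_end'),find(read_camera('top'),'rocker_on_end'))
E
```

```text
t 8.3667 pos [0.5799 0.0372 0.2875] x [ 0.036 -0.002 -0.999] yaw of tool y -108.31 q7 -2.103 gap 0.0601 F [ 2.2  -0.71  1.09]
delta tool [ 0.1267 -0.001  -0.0015]
cool_dial_grip [(0.89, array([ 0.5717, -0.0908,  0.1697]))]
cool_dial_tip [(0.95, array([ 0.5998, -0.0968,  0.176 ])), (0.62, array([ 0.3882, -0.0515,  0.0796]))]
rocker_on_end [(0.7, array([ 0.5757, -0.1949,  0.1611]))]
sealer [(0.62, array([ 0.6029, -0.0681,  0.0037]))]
[(0.58, array([ 0.5738, -0.1905,  0.1583]))] [(0.62, array([ 0.5808, -0.1952,  0.1662]))]
```

View pics/w8.png

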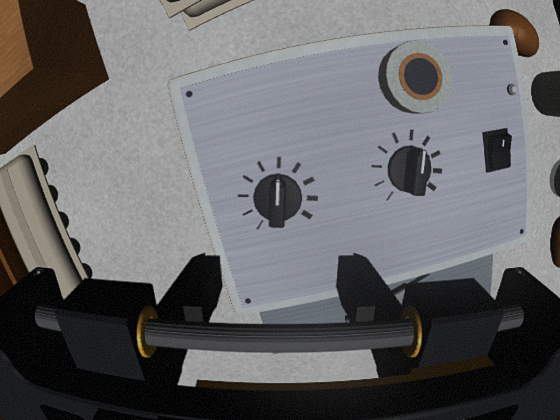

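```bash
python3 - <<'E'
import cv2
a=cv2.imread('pics/w8.png'); 
cv2.imwrite('pics/w8c.png',cv2.resize(a[110:240,220:540],None,fx=2.5,fy=2.5,interpolation=cv2.INTER_CUBIC))
from h import *
delta([.578,-.1925,.20])
E
```

```text
t 8.8167 pos [0.5764 0.0367 0.2796] x [ 0.024 -0.004 -1.   ] yaw of tool y -108.32 q7 -2.103 gap 0.0601 F [-0.54 -0.65 -0.53]
delta tool [ 0.0804  0.2174 -0.0716]
```

View pics/w8c.png

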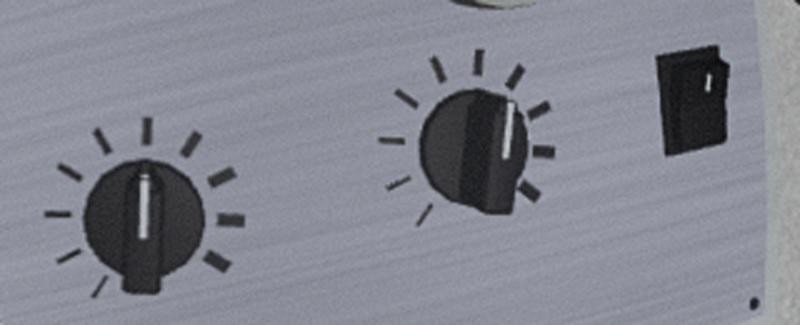

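>>> {"method": "jog_arm", "body": {
  "series": [
    [[0,0.034,-0.011],0],
    [[0,0.034,-0.011],0],
    [[0,0.034,-0.011],0],
    [[0,0.034,-0.011],0],
    [[0,0.034,-0.011],0],
    [[0,0.034,-0.011],0],
    [[0,0,0],-0.08],
    [[0,0,0],-0.08],
    [[0,0,0],-0.06],
    [[0,0,0],0]
  ],
  "fingers": 0
}}

```text
time: 9.65
eef_pos: [0.5732, -0.1869, 0.2734]
tool_rot: [0.712, -0.031, -0.701, -0.03]
contact_force: [-0.2, 0.4, -1.0]
finger_gap: 0.0004
```

```bash
python3 - <<'E'
from h import *
delta([.578,-.1925,.20])
a=snap('wrist','w9.png')
for n in ['rocker_on_end','cool_dial_grip']: print(n,find(a,n))
delta([.578,-.1925,.20])
E
```

```text
t 9.65 pos [ 0.5732 -0.1869  0.2734] x [ 0.015 -0.001 -1.   ] yaw of tool y -94.96 q7 -1.469 gap 0.0004 F [-0.24  0.38 -0.98]
delta tool [ 0.0735  0.0052 -0.0041]
rocker_on_end []
cool_dial_grip [(0.63, array([ 0.5709, -0.0926,  0.1716]))]
t 9.8 pos [ 0.5735 -0.1861  0.2737] x [ 0.016 -0.001 -1.   ] yaw of tool y -95.12 q7 -1.473 gap 0.0004 F [ 0.73 -0.49 -0.13]
delta tool [ 0.0738  0.006  -0.0039]
```

View pics/w9.png

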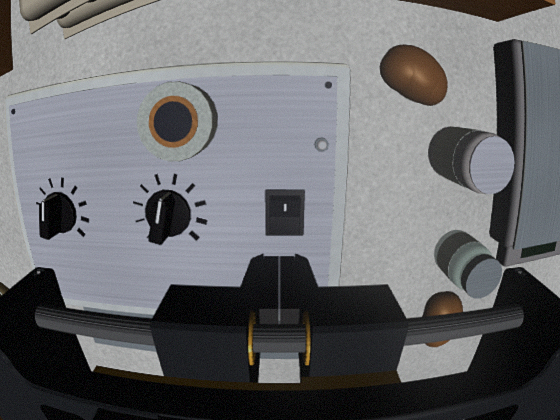

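```bash
python3 - <<'E'
from h import *
p=read_camera('wrist')
im=p['pixels']; cv2.imwrite('pics/w10c.png',cv2.resize(im[170:270,230:340],None,fx=6,fy=6,interpolation=cv2.INTER_CUBIC))
print(atz(p,285,208,.163))
c=[atz(p,*k,.152) for k in [(265,190),(304,190),(304,236),(266,236)]]; print(np.array(c).round(4),np.mean(c,0))
E
```

```text
[ 0.57297578 -0.19153972  0.163     ]
[[ 0.5871 -0.1758  0.152 ]
 [ 0.5842 -0.209   0.152 ]
 [ 0.542  -0.2062  0.152 ]
 [ 0.5451 -0.1724  0.152 ]] [ 0.56458931 -0.19085172  0.152     ]
```

View pics/w10c.png

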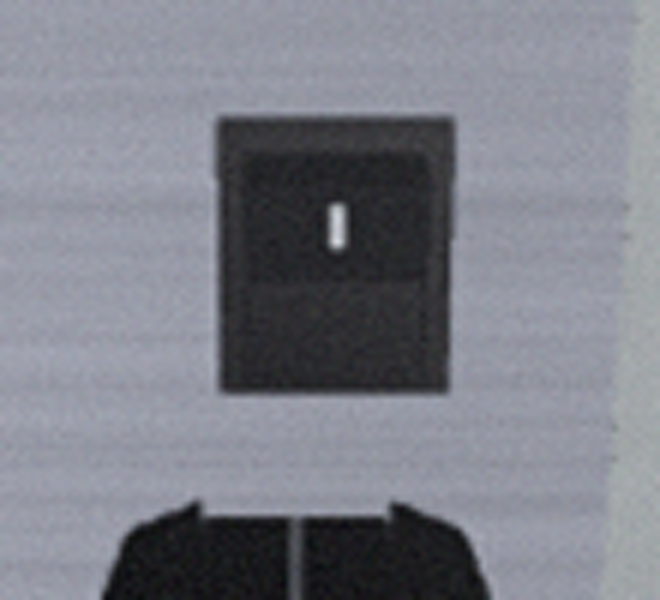

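>>> {"method": "jog_arm", "body": {
  "series": [
    [[0.015,0.005,0],0],
    [[0.02,0,0],0],
    [[0.02,0,0],0],
    [[0.01,0,0],0],
    [[0,0,0],0]
  ]
}}

```text
time: 10.27
eef_pos: [0.5766, -0.1886, 0.2085]
tool_rot: [0.714, -0.032, -0.699, -0.032]
contact_force: [-0.5, 0.5, 0.3]
finger_gap: 0.0003
```

```bash
python3 - <<'E'
from h import *
delta([.579,-.192,.17])
E
```

```text
t 10.2667 pos [ 0.5766 -0.1886  0.2085] x [ 0.02  -0.002 -1.   ] yaw of tool y -95.18 q7 -1.481 gap 0.0003 F [-0.48  0.49  0.34]
delta tool [ 0.0385  0.0032 -0.0019]
```

>>> {"method": "jog_arm", "body": {
  "series": [
    [[0.01,0.003,0],0],
    [[0.012,0,0],0],
    [[0.01,0,0],0],
    [[0.004,0,0],0],
    [[0,0,0],0]
  ]
}}

```text
time: 10.68
eef_pos: [0.5786, -0.1914, 0.1711]
tool_rot: [0.715, -0.033, -0.698, -0.031]
contact_force: [0.4, 0.8, -0.4]
finger_gap: 0.0006
```

```bash
python3 - <<'E'
from h import *
delta([.579,-.192,.165])
snap('side','s11.png')
E
```

```text
t 10.6833 pos [ 0.5786 -0.1914  0.1711] x [ 0.023 -0.003 -1.   ] yaw of tool y -95.18 q7 -1.484 gap 0.0006 F [ 0.38  0.81 -0.4 ]
delta tool [ 0.0061  0.0005 -0.0003]
```

View pics/s11.png

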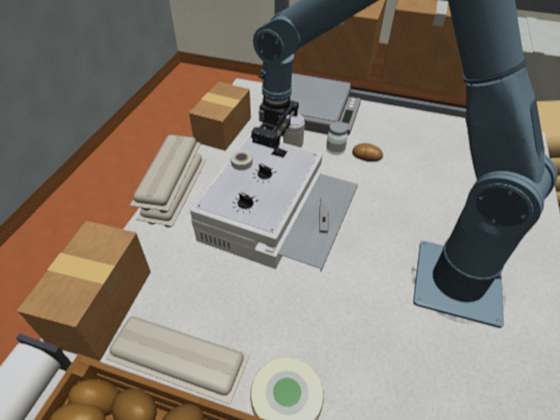

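>>> {"method": "jog_arm", "body": {
  "series": [
    [[0.003,0,0],0],
    [[0.003,0,0],0],
    [[0.003,0,0],0],
    [[0.003,0,0],0]
  ]
}}

```text
time: 11.07
eef_pos: [0.5816, -0.192, 0.1612]
tool_rot: [0.717, -0.033, -0.696, -0.031]
contact_force: [1.8, 0.6, 2.1]
finger_gap: 0.0007
```

```bash
python3 - <<'E'
from h import *
delta([.579,-.192,.158])
E
```

```text
t 11.0667 pos [ 0.5816 -0.192   0.1612] x [ 0.03  -0.004 -1.   ] yaw of tool y -95.19 q7 -1.487 gap 0.0007 F [1.79 0.63 2.08]
delta tool [0.0032 0.0003 0.0027]
```

>>> {"method": "jog_arm", "body": {
  "series": [
    [[0.002,0,0.002],0],
    [[0.003,0,0],0],
    [[0.003,0,0],0]
  ]
}}

```text
time: 11.32
eef_pos: [0.5808, -0.1919, 0.1586]
tool_rot: [0.718, -0.033, -0.695, -0.031]
contact_force: [-13.7, 4.0, 34.8]
finger_gap: 0.0003
```

```bash
python3 - <<'E'
from h import *
delta([.579,-.192,.156])
E
```

```text
t 11.3167 pos [ 0.5808 -0.1919  0.1586] x [ 0.032 -0.005 -0.999] yaw of tool y -95.21 q7 -1.488 gap 0.0003 F [-13.68   4.04  34.77]
delta tool [0.0025 0.0003 0.0019]
```

>>> {"method": "jog_arm", "body": {
  "series": [
    [[-0.01,0,0],0],
    [[-0.02,0,0],0],
    [[-0.02,0,0],0],
    [[-0.02,0,0],0],
    [[-0.02,0,0],0],
    [[-0.01,0,0],0]
  ]
}}

```text
time: 11.82
eef_pos: [0.5731, -0.1908, 0.2599]
tool_rot: [0.714, -0.033, -0.699, -0.031]
contact_force: [1.4, -0.4, 0.2]
finger_gap: 0.0004
```

```bash
python3 - <<'E'
from h import *
delta([.579,-.192,.156])
p=snap('wrist','w12.png')
im=p['pixels']; cv2.imwrite('pics/w12c.png',cv2.resize(im[160:270,220:350],None,fx=6,fy=5.4,interpolation=cv2.INTER_CUBIC))
E
```

```text
t 11.8167 pos [ 0.5731 -0.1908  0.2599] x [ 0.022 -0.003 -1.   ] yaw of tool y -95.22 q7 -1.469 gap 0.0004 F [ 1.43 -0.35  0.25]
delta tool [ 0.1041  0.0005 -0.0037]
```

View pics/w12c.png

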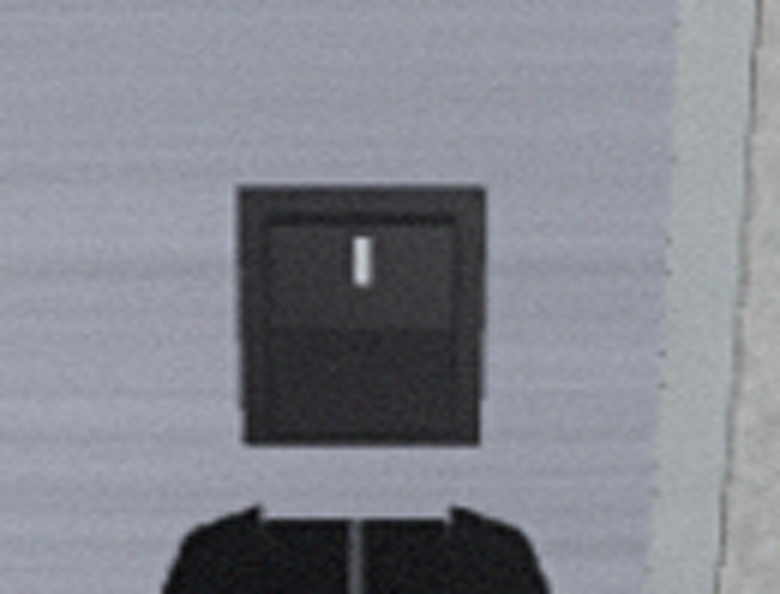

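View pics/w12.png

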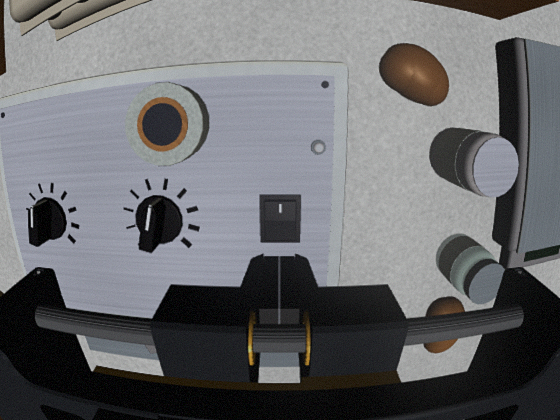

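>>> {"method": "jog_arm", "body": {
  "series": [
    [[-0.02,0,0.0],0],
    [[-0.02,0.0,0.02],0],
    [[0,0.0,0.035],0],
    [[0,0,0.035],0],
    [[0,0,0.02],0],
    [[0,0,0],0]
  ]
}}

```text
time: 12.37
eef_pos: [0.4572, -0.1797, 0.2943]
tool_rot: [0.713, -0.032, -0.7, -0.032]
contact_force: [0.3, -0.4, -0.8]
finger_gap: 0.0004
```

```bash
python3 - <<'E'
from h import *
delta([.579,-.192,.156])
p=snap('side','s13.png'); a=cv2.imread('pics/side1.png')
f=lambda i:cv2.resize(i[130:230,200:330],None,fx=6,fy=6,interpolation=cv2.INTER_CUBIC)[:, :]
b=np.vstack([cv2.resize(f(a),None,fx=.5,fy=.5),cv2.resize(f(p['pixels']),None,fx=.5,fy=.5)]); 
cv2.imwrite('pics/s13c.png',np.hstack([cv2.resize(i[130:230,200:330],None,fx=3,fy=3,interpolation=cv2.INTER_CUBIC) for i in (a,p['pixels'])]))
p2=snap('wrist','w13.png')
print(find(p2,'cool_dial_tip'))
E
```

```text
t 12.3667 pos [ 0.4572 -0.1797  0.2943] x [ 0.018 -0.002 -1.   ] yaw of tool y -95.19 q7 -1.407 gap 0.0004 F [ 0.26 -0.42 -0.84]
delta tool [ 0.1405  0.0012 -0.1199]
[]
```

View pics/s13c.png

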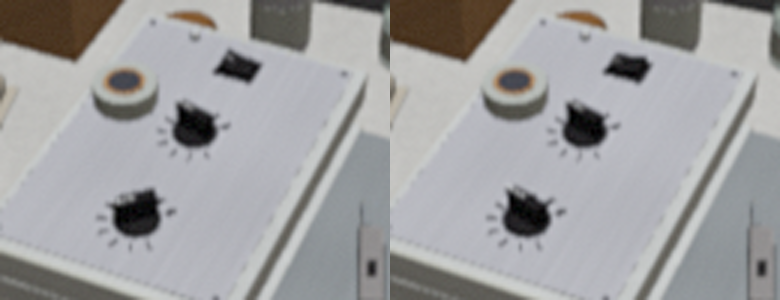

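View pics/w13.png

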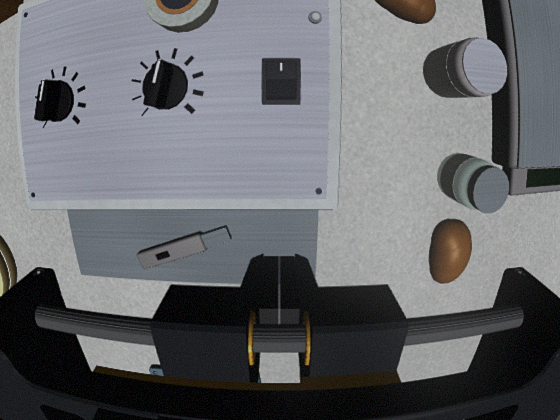

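```bash
python3 - <<'E'
from h import *
print(sign_off())
E
```

```text
the job is handed in; nothing more can be done
None
```

The seal-time dial is on its sixth mark, the power rocker is on, and I handed the job in at about 12.5 s of the 51 s allowed. Handing in reports no verdict, so this rests on my own pictures.

- **Seal-time dial:** It started on mark 4. I gripped the bar, turned it 60° (two clicks) clockwise and let go. The wrist picture after release shows the pointer on the sixth mark, counted from the thinnest.
- **Power rocker:** I pushed down the white-stroke end with the shut fingers. The vertical force reached about 35 N at the bottom of the press, far more than the roughly 3 N needed. The wrist and side pictures show the rocker tipped over, with the stroke end down and the near end up.
- **Cooling-time dial and other items:** The cooling dial looks the same in the side pictures before and after. The roll and knife look unmoved there. The can, jar and potatoes look undisturbed in the wrist pictures. I did not re-measure the tortillas or the egg carton, but the arm never went near them.
- **At the end:** The tool stood clear at about 0.29 m height, touching nothing, with wrist force under 1 N.
- **Checks that failed or disagreed:** The networks did not find the rocker end in the wrist picture just before pressing, or the cooling dial's nose in the last picture. I relied on the pictures and my own pixel calculations instead. During descents the tool also tilted about 2° and drifted a few millimetres, which I corrected as I went.

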